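# Swing a shaker's carrier plate onto its pegs

## Task

The shaker's carrier plate has been left lying crooked on its deck. Push it over, still swung out, until the slot in its corner is hooked on the pivot peg to the slot's bottom; then push the opposite corner so that the plate turns on that peg, past the spring catch, and press it against the stop peg with about 15 N, so that the catch has sprung out into the plate's notch, and let go. Never push the plate with more than 20 N, and leave the loose knob on the deck and the dishes, timer and marker beside the shaker where they are.

Things in the scene. Friction and masses are not known exactly. Their poses are not given: they have to be found in the camera images.
- shaker: bench shaker, fixed: white housing with control panel in front, flat grey deck 290 (x) by 340 (y) mm on top, deck top 110 mm above the bench. Origin on the bench under the deck's centre; x points to the back of the shaker (away from its control panel), y to its left, z up. The deck also carries the spring catch's aluminium housing at its left (x 33 to 60 mm, y 108 to 144 mm, 20 mm high)
- pivot_peg: pivot peg, at the back right of the deck, (50, -80) mm in the shaker's frame: shouldered steel peg fixed upright in the deck: shank 10 mm across, head 20 mm across, the head's underside 11 mm and its top 16 mm over the deck. Origin on its axis at the deck's top
- stop_peg: stop peg, at the back left of the deck, (75, 60) mm in the shaker's frame: the same as the pivot peg; the plate's back edge comes to rest on its shank. Origin on its axis at the deck's top
- plate: aluminium carrier plate, two black rubber strips and rows of small holes, 140 (x) by 200 (y) by 8 mm (strips 1.3 mm prouder), 0.37 to 0.63 kg, loose, slides flat on the deck. Axes along its edges, parallel to the shaker's when home; starts 0.38 to 0.52 rad anticlockwise (from above) of that. Origin on the underside, in the slot; from it the plate spans x -120 to 20, y -20 to 180 mm (centre -50, 80). Corners rounded by 7 to 12 mm
- slot (a point): 4 mm above the plate's origin: the place in the plate's slot that lies on the pivot peg's axis when fully hooked. Slot 13 mm wide, along the plate's y, open at the right edge (-y, 20 mm away) with rounded lips, bottom 5.4 mm towards +y. At the start the peg's shank stands just inside the slot's mouth, 10 to 12 mm short of this point, so the plate must go that far along its own -y
- push_corner (a point): point on the plate's front edge (-x side), at (-120, 155, 4) mm in the plate's frame, near the corner opposite the slot: pushing here along the plate's +x turns the plate clockwise on the pivot peg
- stop_edge (a point): point on the plate's back edge, at (20, 140, 4) mm in the plate's frame, which meets the stop peg's shank when the plate is home (then 5 mm in front of the peg's axis)
- notch (a point): middle of the keeper notch in the plate's left edge, at (-7, 180, 4) mm in the plate's frame; the notch is 16.5 mm long and 12 mm deep
- catch (a joint): travel of the spring catch's bolt, m: 0 = fully out, its nose (shaker x 40 to 50 mm) 4 mm inside the home plate's left edge; the passing plate pushes it left, at most 0.009 (spring 2.4 N when out, plus 0.6 N per mm). Front side round, back side square. Felt as a first resistance before home; drops into the plate's notch only when the plate is within about 1.5 mm of the stop peg
- knob_loose: loose black clamping knob, 28 mm across, 20 mm high, standing on the front right of the deck; bystander. Origin under its centre
- dishes: stack of four Petri dishes, 92 mm across, 64 mm high; bystander
- timer: bench timer 60 x 75 x 18 mm; bystander
- marker: marker pen, 135 mm long, lying; bystander
Things that resemble listed ones, but are neither listed nor needed, are in the scene too. Of the things like the plate, leave any that is brown; of the rest the smaller one is meant.

How it is judged:
By the outcome, as a careful person would: the job done as asked, in the order asked, and still so for the second after the job is handed in, with the robot touching nothing.
It also fails if it takes over 67 s, if anything falls off the work surface, if the arm or the gripper's body presses on something with over 40 N, if the wrist force passes 120 N, or if a joint passes its speed limit or range.

## Robot

A 6-joint arm with a two-finger parallel gripper is mounted at the origin on the work surface. World frame = base frame: x ahead of the robot, y to its left, z up, the work surface at z = 0. Lengths are in m, angles in degrees, forces in N, time in s.
With the tool pointing down it reaches from about 0.275 to 0.775 m from the base axis. Payload 14.6 kg.
Tool frame: the origin (TCP) lies at the very end of the fingers, on their centre line; the grasp point (between the pads) lies 19 mm behind it; z points along the fingers, y is the direction in which the jaws open and shut (so a half turn about z gives the same grasp; the last joint's range is limited). The gripper opens to 85 mm and grips with 20 to 120 N. Pads are 22 mm wide; open, the fingers measure 114 mm over their backs; the gripper's body (76 mm by 85 mm) begins 54 mm behind the grasp point. The pads swing forward as they close: fully open they stand 13 mm farther back than shut.
Start: joints at [66.274, 15.075, -2.767, 72.158, 0, 81.102], TCP at [0.134, 0.508, 0.231] pointing down, gripper open.
Joint ranges: [-151.79, 151.79], [-50.71, 97.33], [-67.44, 78.34], [-121.81, 120.89], [-77.56, 73.72], [-180, 180]. Speed limits (degrees/s): [108.29, 108.29, 147.25, 159.86, 180, 180].

## Interface

Orientations are given as [roll, pitch, yaw] about the fixed x, y, z axes, in that order (R = Rz(yaw) Ry(pitch) Rx(roll)).
In Python, from workcell import arm, ik, viewer, readout gives the robot as it stands. Calls block until the motion is done:
- arm.movep(position, orientation): joint-space move of the TCP to a pose.
- arm.movel(position, rotation=None, rate=0.15, f_stop=None): straight line of the TCP; rotation=None keeps the orientation; rate is the mean speed in m/s. With f_stop (N) it stops when the force on the tool has changed by that much, and returns True; else False.
- arm.goto_joints(angles): joint-space move.
- arm.set_gripper(opening): finger opening in m; the grip force is fixed at half the most; returns when the fingers have stopped.
- arm.sleep(seconds).
- ik(position, orientation): joint angles nearest the present ones, or None.
- viewer.grab_frame(name): name is "scene" or "top"; returns the picture (400x640x3 uint8, red, green, blue); there is no depth.
- viewer.get_calibration(name): a dict with "camera_matrix" (3x3 intrinsics, pixels), "xyz" and "attitude" of the camera in the world. Camera axes: x right, y down, z forward; pixel columns grow to the right and rows downward; lengths in m; the calibration is good to about 2 mm. A picture is of the moment at which its call begins. get_calibration takes no time and is no camera call.
A pose or a line that the arm cannot do raises arm.IKError and nothing moves.
- arm.sign_off(): hands the job in, once; it reports no verdict.
Readings, each from a call of its own:
- readout.read_clock(): time.
- readout.read_joints(): joint angles.
- readout.read_qd(): joint speeds.
- readout.read_effort(): joint torques, N m.
- readout.read_ee_pos(): TCP position.
- readout.read_ee_rot(): TCP orientation.
- readout.read_ft_force(): force on the tool from outside, world axes, zero at the start.
- readout.read_moment(): the same for the moment, N m.
- readout.read_finger_gap(): finger opening in m.
Only numpy, scipy, OpenCV 4.12 (cv2) and the standard library are available. Lean on these libraries where they do the work, as an engineer would, in place of code of your own. Each camera call takes 0.05 s, during which the arm holds its last target.

## Working session

There is one attempt and no reset: what is moved stays moved. The work goes in short steps, each a Python script; the robot and the scene stay as the last script left them, time stands still between calls to the robot, and variables do not carry over. Pictures are saved under pics/ and viewed, and the job is handed in when it is done.

```bash
ls; mkdir -p pics
python3 - <<'E'
from workcell import arm, ik, viewer, readout
import cv2,numpy as np
for n in("scene","top"):
    f=viewer.grab_frame(n); cv2.imwrite(f"pics/{n}0.png",f[:,:,::-1]); print(n,viewer.get_calibration(n))
print(readout.read_clock(),readout.read_ft_force(),readout.read_finger_gap())
E
```

```text
pics
scene {'camera_matrix': array([[471.34857247,   0.        , 319.79888599],
       [  0.        , 471.34857247, 201.00743479],
       [  0.        ,   0.        ,   1.        ]]), 'xyz': array([0.89202455, 0.5585863 , 1.13838838]), 'attitude': array([-1.45859423e+02,  1.49803302e-02,  1.43240609e+02])}
top {'camera_matrix': array([[410.07376392,   0.        , 322.14633629],
       [  0.        , 410.07376392, 196.55647786],
       [  0.        ,   0.        ,   1.        ]]), 'xyz': array([0.39389788, 0.00152223, 1.01696418]), 'attitude': array([-173.6010378 ,   -0.31601024,  -90.04103947])}
0.1 [-0.17808283  0.08856526  0.34327655] 0.08533656691370867
```

View pics/scene0.png

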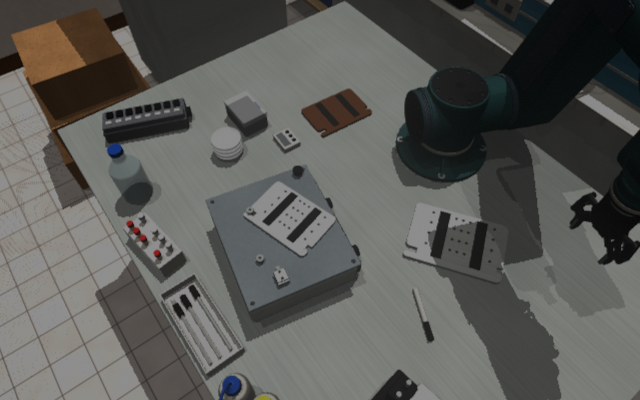

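View pics/top0.png

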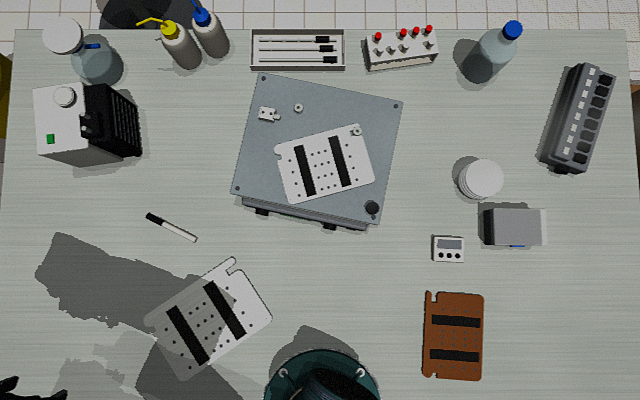

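The scene shows three plate-like things: the aluminium one on the deck (top ≈(325,163)), a larger aluminium one on the bench (≈(208,320)) and a brown one (≈(453,336)). The plate on the deck fits the description: it isn't brown, it's the smaller of the other two, and it lies at the pegs. I'll confirm that in an enlarged crop.

```bash
cat > h.py <<'E'
from workcell import arm, ik, viewer, readout
import cv2,numpy as np
from scipy.spatial.transform import Rotation as R
def ray(n,uv):
    c=viewer.get_calibration(n);K=c["camera_matrix"]
    d=np.linalg.inv(K)@np.array([uv[0],uv[1],1.]);return c["xyz"],R.from_euler('xyz',c["attitude"],degrees=True).as_matrix()@d
def onz(n,uv,z):
    o,d=ray(n,uv);return (o+d*(z-o[2])/d[2])
def proj(n,p):
    c=viewer.get_calibration(n);q=R.from_euler('xyz',c["attitude"],degrees=True).as_matrix().T@(np.array(p)-c["xyz"])
    q=c["camera_matrix"]@q;return q[:2]/q[2]
def tri(u,v):
    o1,d1=ray("scene",u);o2,d2=ray("top",v)
    A=np.stack([d1,-d2],1);t=np.linalg.lstsq(A,o2-o1,rcond=None)[0]
    return (o1+d1*t[0]+o2+d2*t[1])/2,np.linalg.norm(o1+d1*t[0]-o2-d2*t[1])
def crop(n,img,x0,y0,x1,y1,s,name):
    f=img[y0:y1,x0:x1,::-1];f=cv2.resize(f,None,fx=s,fy=s,interpolation=cv2.INTER_CUBIC);cv2.imwrite(name,f)
E
python3 - <<'E'
from h import *
a=cv2.imread("pics/top0.png")[:,:,::-1];crop("top",a,225,65,415,235,4,"pics/topc.png") if 0 else crop("top",a,225,65,415,215,4,"pics/topc.png")
b=cv2.imread("pics/scene0.png")[:,:,::-1];crop("s",b,200,160,370,310,4,"pics/scenec.png")
E
```

```text
(no output)
```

View pics/topc.png

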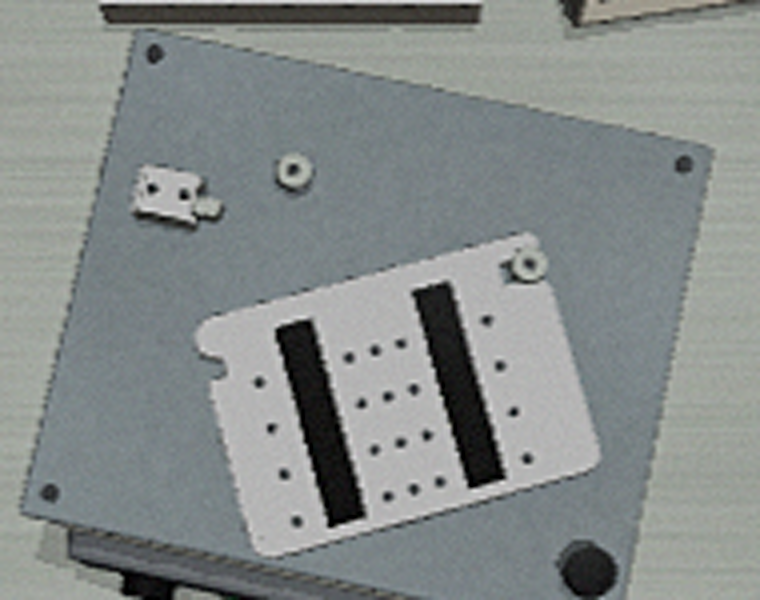

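View pics/scenec.png

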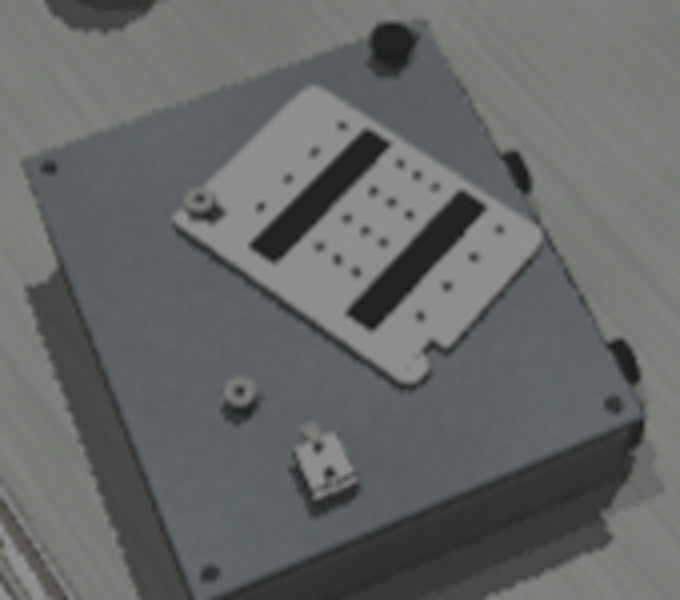

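The crop confirms it: the plate has its slot at the pivot peg (crop (528,264)), its notch at left (215,365), the stop peg at (294,172), the catch at (180,195) and the loose knob at (587,570). Next I'll measure all of these.

```bash
cat >> h.py <<'E'
def kabsch(L,W):
    L=np.array(L);W=np.array(W);a=L-L.mean(0);b=W-W.mean(0)
    th=np.arctan2((a[:,0]*b[:,1]-a[:,1]*b[:,0]).sum(),(a*b).sum())
    Rm=np.array([[np.cos(th),-np.sin(th)],[np.sin(th),np.cos(th)]]);t=W.mean(0)-Rm@L.mean(0)
    return th,t,(W-(L@Rm.T+t))
def plate_mask(n,img,box,thr):
    m=np.zeros(img.shape[:2],np.uint8);x0,y0,x1,y1=box
    m[y0:y1,x0:x1]=(img[y0:y1,x0:x1].min(2)>thr)*255
    cs,_=cv2.findContours(m,cv2.RETR_EXTERNAL,cv2.CHAIN_APPROX_NONE)
    return max(cs,key=cv2.contourArea)[:,0].astype(float)
E
python3 - <<'E'
from h import *
u4=lambda c,o:((c[0]+.5)/4-.5+o[0],(c[1]+.5)/4-.5+o[1])
T=lambda x,y:u4((x,y),(225,65)); S=lambda x,y:u4((x,y),(200,160))
pv=T(528,264);st=T(294,172)
print("tri pivot",tri(S(201,201),pv),"stop",tri(S(240,392),st),"knob",tri(S(392,42),T(588,567)))
for n,c in(("top",(pv,st)),("scene",(S(201,201),S(240,392)))):
    print(n,[onz(n,p,.126)[:2].round(4) for p in c])
# deck corners top z=.110: back-left, back-right, front-left
cor=[onz("top",T(*c),.110)[:2] for c in((136,31),(713,148),(22,514))]
print([c.round(4) for c in cor])
L=[(.145,.17),(.145,-.17),(-.145,.17),(.05,-.08),(.075,.06)]
W=cor+[onz("top",pv,.126)[:2],onz("top",st,.126)[:2]]
th,t,r=kabsch(L,W);print("top shaker",np.degrees(th),t,(r*1000).round(1))
cs=[onz("scene",S(*c),.110)[:2] for c in((192,599),(23,161),(641,417),(424,20))]
th,t,r=kabsch([L[0],L[1],L[2],(-.145,-.17),L[3],L[4]],cs+[onz("scene",S(201,201),.126)[:2],onz("scene",S(240,392),.126)[:2]]);print("scene shaker",np.degrees(th),t,(r*1000).round(1))
for n,box,thr in(("top",(265,115,385,210),170),("scene",(235,175,345,262),130)):
    img=cv2.imread(f"pics/{n}0.png")[:,:,::-1]
    c=plate_mask(n,img,box,thr);P=np.array([onz(n,p,.118)[:2] for p in c])
    print(n,len(c),cv2.minAreaRect((P*1000).astype(np.float32)), c.min(0),c.max(0))
E
```

```text
tri pivot (array([ 0.64144188, -0.07974609,  0.12304134]), np.float64(0.0025670013546167793)) stop (array([0.69504816, 0.05093137, 0.12199218]), np.float64(0.0015233383470323765)) knob (array([ 0.47067707, -0.10986922,  0.12678757]), np.float64(0.0041161861687357875))
top [array([ 0.6416, -0.0804]), array([0.6943, 0.0502])]
scene [array([ 0.6414, -0.0768]), array([0.6953, 0.0535])]
[array([0.7833, 0.1425]), array([ 0.7141, -0.1884]), array([0.5033, 0.2012])]
top shaker -11.897145190873129 [0.6082886  0.00679559] [[-2.  -0.8]
 [-1.   1.1]
 [ 1.9 -1.9]
 [ 0.9  1.4]
 [ 0.2  0.2]]
scene shaker -12.567039295148046 [0.60997036 0.01048573] [[-3.  -4.4]
 [ 0.3  3. ]
 [ 1.8 -3.1]
 [ 1.9  2.1]
 [ 0.   1.7]
 [-0.9  0.8]]
top 304 ((569.6337890625, -7.329093933105469), (138.42893981933594, 197.6745147705078), 15.457146644592285) [274. 123.] [374. 203.]
scene 210 ((568.8328857421875, -4.916473388671875), (136.85855102539062, 195.999755859375), 15.482320785522461) [244. 182.] [334. 254.]
```

```bash
cat >> h.py <<'E'
PIV=np.array([.6415,-.0786])
def w(p,o,th):
    c,s=np.cos(th),np.sin(th);return np.array([o[0]+c*p[0]-s*p[1],o[1]+s*p[0]+c*p[1]])
Z=.1130
E
python3 - <<'E'
from h import *
o=np.array([.6387,-.0699]);th=np.radians(15.47)
yaw=15.47
arm.set_gripper(0.0)
a=w((-47,212),o,th)
print(a,readout.read_joints(),readout.read_ee_rot())
arm.movep([*a,.20],[180,0,yaw]);print(readout.read_clock(),readout.read_joints(),readout.read_ee_pos(),readout.read_finger_gap())
print(arm.movel([*a,Z],rate=.1,f_stop=6),readout.read_ee_pos(),readout.read_ft_force(),readout.read_clock())
f=viewer.grab_frame("scene");cv2.imwrite("pics/s1.png",cv2.resize(f[150:300,200:380,::-1],None,fx=4,fy=4))
E
```

```text
[-101.20606375  191.71290448] [ 6.62738196e+01  1.50729086e+01 -2.76750852e+00  7.21572317e+01
  1.02490161e-04  8.11019397e+01] [1.79997661e+02 2.62417615e-04 1.65171880e+02]Traceback (most recent call last):
  File "<stdin>", line 7, in <module>
workcell.IKError: the arm cannot take that pose within its joint ranges
```

The offsets were in mm where metres were needed, and the IK check caught it without moving. I'll fix the units and use the half-turned yaw for joint 6's range.

Run:
```python
from h import *
o=np.array([.6387,-.0699]);th=np.radians(15.47)
yaw=15.47-180
a=w((-.047,.212),o,th)
print(a)
arm.movep([*a,.20],[180,0,yaw]);print(readout.read_clock(),readout.read_joints(),readout.read_ee_pos(),readout.read_finger_gap())
print(arm.movel([*a,Z],rate=.1,f_stop=6),readout.read_ee_pos(),readout.read_ft_force(),readout.read_clock())
f=viewer.grab_frame("scene");cv2.imwrite("pics/s1.png",cv2.resize(f[150:300,200:380,::-1],None,fx=4,fy=4))
```

```text
[0.53685524 0.1218828 ]
2.875 [ 4.37369085e+00  1.81945829e+01 -3.12229143e+00  6.86855899e+01
  5.20208699e-03 -1.11290707e+01] [0.53660998 0.12250519 0.20006182] -7.70704085293798e-05
False [0.53718561 0.12195964 0.11354614] [0.3916529  0.55340692 0.49589382] 3.8917
```

View pics/s1.png

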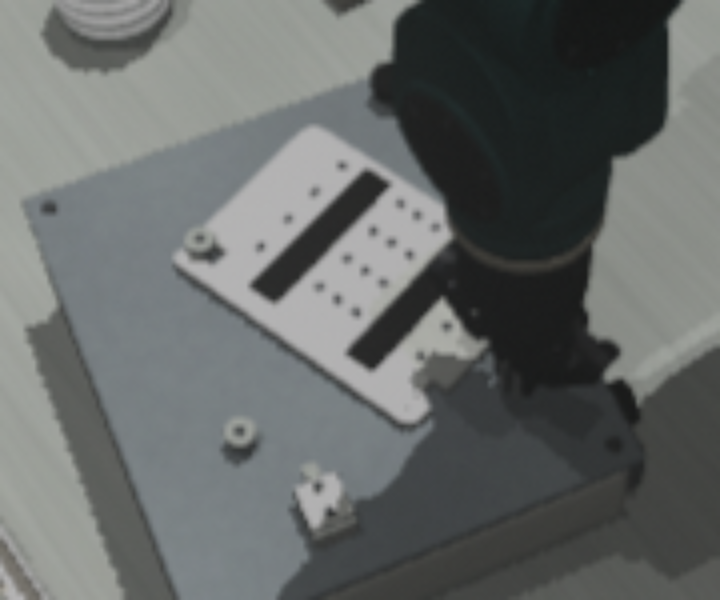

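The picture shows the closed fingers standing just left of the plate's left edge (about (510,365)), with the plate undisturbed. I'll push it along its own -y in small steps.

```bash
cat > push1.py <<'E'
from h import *
o=np.array([.6387,-.0699]);th=np.radians(15.47)
d=np.array([np.sin(th),-np.cos(th)])
f0=np.array(readout.read_ft_force());base=np.array(readout.read_ee_pos())
y=.212
while y>.172:
    y-=.0015
    st=arm.movel([*w((-.047,y),o,th),Z],rate=.012,f_stop=5)
    f=np.array(readout.read_ft_force())-f0;p=np.array(readout.read_ee_pos())
    fd=-f[:2]@d; print(round(y,4),st,"adv %.1f"%((p-base)[:2]@d*1000),"F %.2f lat %.2f z %.2f"%(fd,f[0]*d[1]-f[1]*d[0],f[2]))
    if fd>6 or st: break
print(readout.read_clock())
E
python3 push1.py
```

```text
0.2105 False adv 1.6 F 0.88 lat 0.36 z 0.77
0.209 False adv 3.1 F -0.04 lat 0.11 z 0.05
0.2075 False adv 4.5 F 0.42 lat 0.01 z -0.20
0.206 False adv 6.0 F 0.02 lat 0.20 z -0.49
0.2045 False adv 7.5 F -0.29 lat -0.24 z -0.11
0.203 False adv 9.1 F 0.68 lat 0.63 z -0.27
0.2015 False adv 10.5 F -0.17 lat 0.10 z -0.05
0.2 False adv 12.1 F 1.13 lat -0.69 z -0.35
0.1985 False adv 13.6 F 0.31 lat -0.39 z -0.01
0.197 False adv 15.0 F 1.24 lat 0.69 z 0.24
0.1955 False adv 16.5 F -0.68 lat 0.23 z -0.01
0.194 False adv 18.0 F 0.36 lat -0.09 z -0.85
0.1925 False adv 19.5 F 0.52 lat 0.88 z -0.77
0.191 False adv 21.1 F 0.47 lat 0.47 z -0.05
0.1895 False adv 22.5 F 0.97 lat 0.15 z 0.40
0.188 False adv 24.0 F 0.58 lat 0.19 z -0.04
0.1865 False adv 25.4 F 1.23 lat -0.25 z 0.44
0.185 False adv 27.0 F 2.25 lat 0.96 z 1.19
0.1835 False adv 28.6 F 1.83 lat 0.85 z -0.46
0.182 False adv 30.1 F 1.80 lat -0.10 z -0.15
0.1805 False adv 31.6 F 1.25 lat 0.34 z -0.55
0.179 False adv 33.1 F 1.96 lat 0.10 z 0.34
0.1775 False adv 34.6 F 1.89 lat 0.35 z -0.80
0.176 False adv 35.9 F 3.86 lat 0.54 z 0.94
0.1745 True adv 36.0 F 4.05 lat 0.59 z 1.98
10.75
```

Run:
```python
from h import *
th=np.radians(15.47)
p=np.array(readout.read_ee_pos());print(p)
arm.movel([p[0]-np.sin(th)*.02,p[1]+np.cos(th)*.02,p[2]],rate=.1)
arm.movel([p[0]-np.sin(th)*.02,p[1]+np.cos(th)*.02,.20],rate=.2)
b=w((-.165,.150),(.6415,-.0786),th)
arm.movep([*b,.20],[180,0,15.47-180])
print(readout.read_clock())
for n in("scene","top"):
    f=viewer.grab_frame(n); cv2.imwrite(f"pics/{n}2.png",f[:,:,::-1])
a=cv2.imread("pics/top2.png")[:,:,::-1];crop("top",a,225,65,415,215,4,"pics/topc2.png")
b=cv2.imread("pics/scene2.png")[:,:,::-1];crop("s",b,200,160,370,310,4,"pics/scenec2.png")
for n,box,thr in(("top",(265,115,385,210),170),("scene",(235,175,345,262),130)):
    img=cv2.imread(f"pics/{n}2.png")[:,:,::-1]
    c=plate_mask(n,img,box,thr);P=np.array([onz(n,p,.118)[:2] for p in c])
    print(n,len(c),cv2.minAreaRect((P*1000).astype(np.float32)))
```

```text
[0.54600424 0.08699369 0.11273745]
12.2667
top 228 ((583.2783813476562, -55.22816467285156), (140.1217041015625, 124.1276626586914), 15.884598731994629)
scene 165 ((578.1052856445312, -41.65740203857422), (139.44822692871094, 148.12677001953125), 15.624673843383789)
```

View pics/topc2.png

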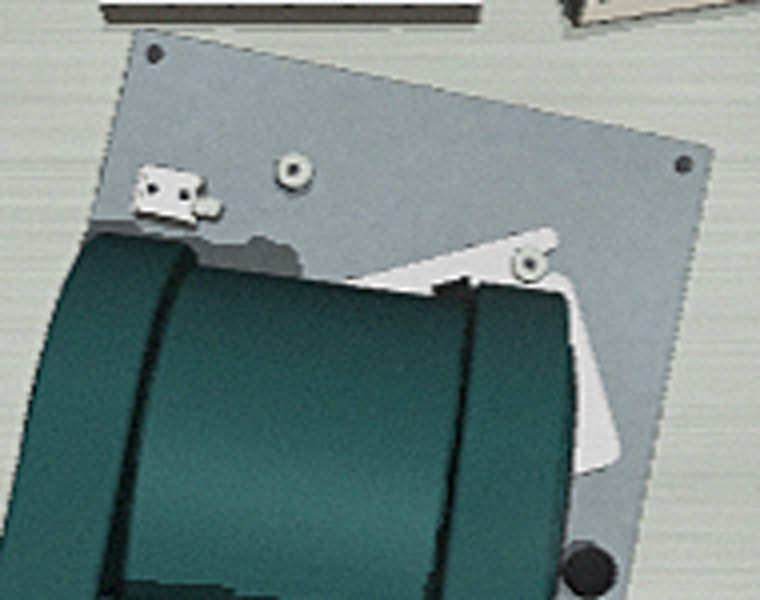

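View pics/scenec2.png

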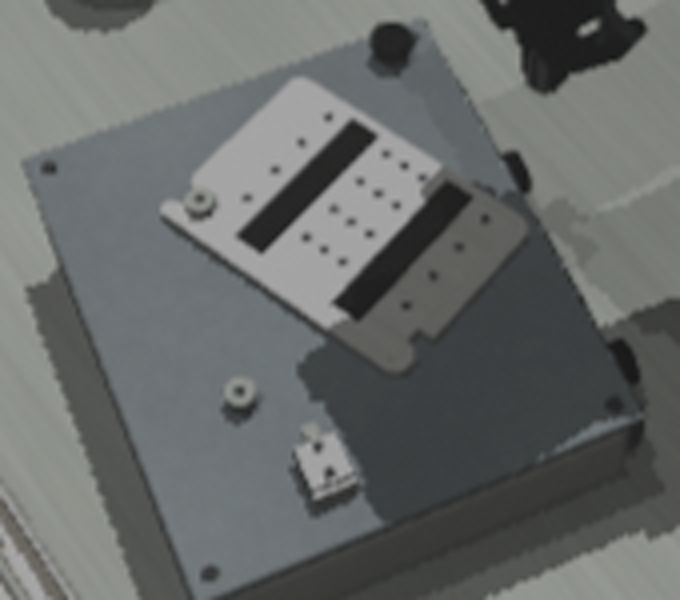

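Run:
```python
from h import *
th=np.radians(15.75)
for n,thr,boxs in(("top",170,(265,115,395,210)),("scene",110,(235,175,345,262))):
  for k in(0,2):
    img=cv2.imread(f"pics/{n}{k}.png")[:,:,::-1]
    c=plate_mask(n,img,boxs,thr);P=np.array([onz(n,p,.118)[:2] for p in c])
    piv={"top":np.array([.6416,-.0804]),"scene":np.array([.6414,-.0768])}[n]
    q=(P-piv);x=q[:,0]*np.cos(th)+q[:,1]*np.sin(th);y=-q[:,0]*np.sin(th)+q[:,1]*np.cos(th)
    m=(x<-.02)&(x>-.1)&(y<0)
    fit=np.polyfit(x[m],y[m],1);b=(y>.02)&(y<.07)&(x>0)
    print(n,k,m.sum(),"right edge y at peg",(np.polyval(fit,0)*1000).round(1),"slope deg",np.degrees(np.arctan(fit[0])).round(2),"back x",(np.median(x[b])*1000).round(1),"left max",(y.max()*1000).round(1))
```

```text
top 0 34 right edge y at peg -7.4 slope deg 0.14 back x 18.5 left max 188.9
top 2 70 right edge y at peg -22.3 slope deg -5.99 back x 7.0 left max 102.3
scene 0 20 right edge y at peg -9.9 slope deg 0.55 back x 17.7 left max 188.1
scene 2 99 right edge y at peg -47.6 slope deg 10.1 back x 18.5 left max 124.9
```

Run:
```python
from h import *
th=np.radians(15.75)
for n,thr,boxs,xr in(("top",170,(340,115,395,190),(-.09,-.03)),("scene",110,(235,170,345,262),(-.1,-.02))):
  for k in(0,2):
    img=cv2.imread(f"pics/{n}{k}.png")[:,:,::-1]
    c=plate_mask(n,img,boxs,thr);P=np.array([onz(n,p,.118)[:2] for p in c])
    piv={"top":np.array([.6416,-.0804]),"scene":np.array([.6414,-.0768])}[n]
    q=(P-piv);x=q[:,0]*np.cos(th)+q[:,1]*np.sin(th);y=-q[:,0]*np.sin(th)+q[:,1]*np.cos(th)
    m=(x<xr[1])&(x>xr[0])&(y<0)&(y>-.035)
    fit=np.polyfit(x[m],y[m],1)
    print(n,k,m.sum(),(np.polyval(fit,0)*1000).round(1),np.degrees(np.arctan(fit[0])).round(2),np.sort(y[m]*1000).round(0)[[0,-1]])
```

```text
top 0 25 -8.0 -0.25 [-9. -6.]
top 2 53 -21.3 -4.75 [-22.  -6.]
scene 0 20 -9.9 0.55 [-11. -10.]
scene 2 24 -29.3 -4.27 [-33. -23.]
```

Run:
```python
from h import *
th=np.radians(15.75)
for n,thr,boxs in(("top",170,(340,115,395,190)),("scene",130,(235,170,345,262))):
    img=cv2.imread(f"pics/{n}2.png")[:,:,::-1]
    c=plate_mask(n,img,boxs,thr);P=np.array([onz(n,p,.118)[:2] for p in c])
    piv={"top":np.array([.6416,-.0804]),"scene":np.array([.6414,-.0768])}[n]
    q=(P-piv);x=q[:,0]*np.cos(th)+q[:,1]*np.sin(th);y=-q[:,0]*np.sin(th)+q[:,1]*np.cos(th)
    for a in np.arange(-.1,-.02,.01):
        m=(x>a)&(x<a+.01); print(n,a.round(2),(y[m].min()*1000).round(1) if m.any() else None)
```

```text
top -0.1 -21.2
top -0.09 -22.1
top -0.08 -21.2
top -0.07 -21.0
top -0.06 -21.5
top -0.05 -21.1
top -0.04 -20.9
top -0.03 -22.0
scene -0.1 -21.6
scene -0.09 -21.5
scene -0.08 -21.4
scene -0.07 -21.2
scene -0.06 -21.1
scene -0.05 -23.1
scene -0.04 -23.0
scene -0.03 -22.8
```

The right edge is now 20–22 mm beyond the peg's axis in both views (20 expected), so the slot is hooked to its bottom, and the plate is still swung out at about 15.7°. Next comes the turn: the tool follows the arc about the peg and turns with the plate.

```bash
cat > push2.py <<'E'
from h import *
import sys
def pose(deg,x,y): return [*w((x,y),PIV,np.radians(deg)),Z],[180,0,deg-180]
def go(deg,x,y,rate,fs):
    p,r=pose(deg,x,y);return arm.movel(p,r,rate=rate,f_stop=fs)
def F(deg,f0):
    f=np.mean([readout.read_ft_force() for _ in range(4)],0)-f0;t=np.radians(deg);d=np.array([np.cos(t),np.sin(t)]);n=np.array([-d[1],d[0]])
    return -f[:2]@d,-f[:2]@n,f[2]
E
cat > run2.py <<'E'
from push2 import *
X=-.131
p,r=pose(15.6,-.160,.152)
arm.movel([*p[:2],.20],r,rate=.15); arm.movel(p,rate=.12,f_stop=6)
f0=np.mean([readout.read_ft_force() for _ in range(4)],0);np.save("f0.npy",f0)
print("f0",f0,readout.read_clock())
print(go(15.6,-.136,.152,.03,8),F(15.6,f0),readout.read_ee_pos())
print(go(15.6,X,.152,.012,8),F(15.6,f0))
for deg in np.arange(14,-5,-2.):
    st=go(deg,X,.152-.002*(15.6-deg)/27,.03,9);f=F(deg,f0)
    print(deg,st,np.round(f,2),readout.read_clock())
    if st or f[0]>10: break
E
python3 run2.py
```

```text
f0 [-0.17728702  0.33744254  1.02934099] 13.4917
False (np.float64(-1.0283224334816063), np.float64(0.4431978918144683), np.float64(-1.0231276474653612)) [0.46950351 0.03122274 0.11297487]
False (np.float64(1.7841267359841328), np.float64(-0.5914257132720987), np.float64(-0.02535367175421066))
14.0 False [ 2.27  0.65 -0.75] 15.3417
12.0 False [ 0.88  0.04 -1.77] 15.725
10.0 False [-0.1   0.38 -1.04] 16.1083
8.0 False [ 1.3  -0.44 -0.09] 16.4917
6.0 False [-0.21  0.02 -0.6 ] 16.875
4.0 False [ 0.14  0.44 -0.89] 17.2583
2.0 False [ 0.28  0.62 -0.91] 17.6417
0.0 False [-0.74  0.6  -1.13] 18.025
-2.0 False [-0.01  0.24 -1.32] 18.4083
-4.0 False [-0.3  -0.39 -1.16] 18.7833
```

Run:
```python
from h import *
f=viewer.grab_frame("scene");crop("s",f,200,160,370,310,4,"pics/scenec3.png")
f=viewer.grab_frame("top");crop("s",f,225,65,415,215,4,"pics/topc3.png")
```

```text
(no output)
```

View pics/scenec3.png

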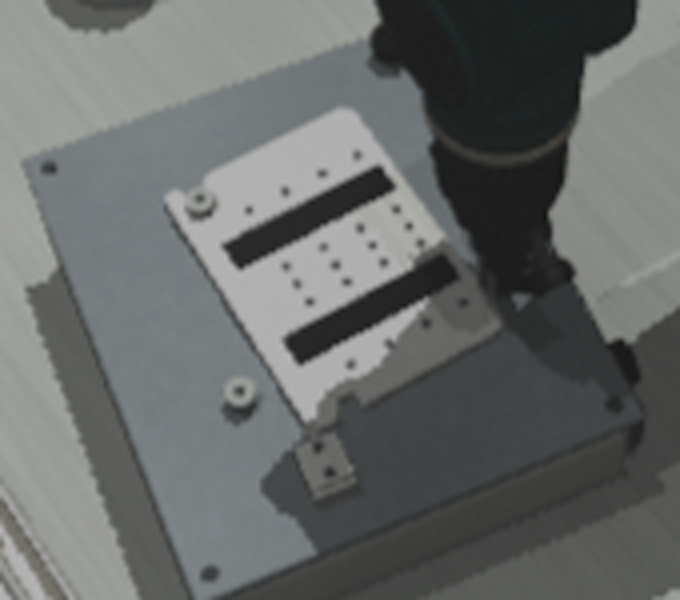

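View pics/topc3.png

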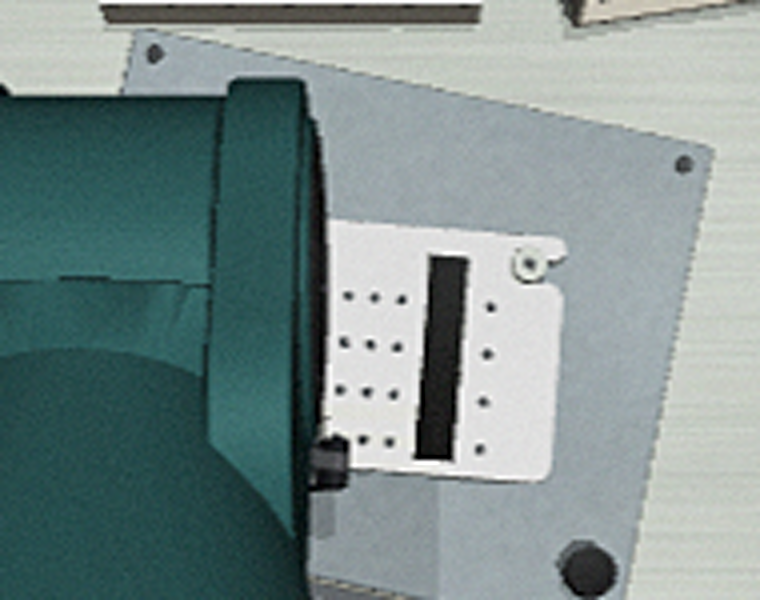

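The plate follows and is still hooked (slot mouth at top crop (560,262), peg head at (528,264)). Its left back corner has just reached the catch nose (scene crop (320,425)). I'll continue in finer steps past the catch and press on the stop.

```bash
cat > run3.py <<'E'
from push2 import *
X=-.131;f0=np.load("f0.npy")
deg=-4.
while deg>-16:
    deg-=.5
    cur=F(deg,f0)[0]
    st=go(deg,X,.1505,.010,float(max(2.5,13.5-max(cur,0))));f=F(deg,f0)
    p=np.array(readout.read_ee_pos())[:2]-PIV;t=np.degrees(np.arctan2(p[1],p[0])-np.arctan2(.1505,X))
    print(deg,st,"actual %.2f"%t,np.round(f,2),round(readout.read_clock(),2))
    if st or f[0]>11: break
E
python3 run3.py
```

```text
-4.5 False actual -4.43 [ 3.01  1.19 -0.15] 19.21
-5.0 False actual -4.82 [5.14 2.93 1.41] 19.53
-5.5 False actual -5.31 [5.04 2.98 1.09] 19.86
-6.0 False actual -5.84 [5.3  2.21 0.9 ] 20.18
-6.5 False actual -6.36 [3.93 2.73 1.69] 20.51
-7.0 False actual -6.89 [ 5.18  2.24 -0.58] 20.83
-7.5 False actual -7.46 [ 3.7   2.16 -1.72] 21.16
-8.0 False actual -8.04 [ 2.69  0.51 -2.91] 21.48
-8.5 False actual -8.56 [ 2.6  -1.67 -2.87] 21.81
-9.0 False actual -9.04 [ 2.47 -0.51 -3.05] 22.13
-9.5 False actual -9.55 [ 3.2  -1.53 -2.54] 22.46
-10.0 False actual -10.03 [ 2.03 -1.18 -2.42] 22.78
-10.5 False actual -10.53 [ 2.74 -0.76 -3.  ] 23.11
-11.0 False actual -11.05 [ 2.78 -1.41 -2.06] 23.43
-11.5 False actual -11.62 [ 0.22  0.37 -1.25] 23.76
-12.0 False actual -12.07 [ 0.25 -0.26 -1.37] 24.08
-12.5 False actual -12.37 [4.86 2.02 0.7 ] 24.41
-13.0 True actual -12.43 [ 0.49 -0.44 -0.66] 24.65
```

```bash
cat > run4.py <<'E'
from push2 import *
f0=np.load("f0.npy");t=np.radians(-12.2);d=np.array([np.cos(t),np.sin(t)])
print(F(-12.2,f0),readout.read_ee_pos());arm.sleep(.3);print(F(-12.2,f0))
p=np.array(readout.read_ee_pos());p[2]=Z
for k in range(1,16):
    q=p.copy();q[:2]+=d*.0004*k
    cur=F(-12.2,f0)[0]
    st=arm.movel(q,rate=.004,f_stop=float(max(1.5,14.5-max(cur,0))));f=F(-12.2,f0)
    print(k,st,"adv %.2f"%((np.array(readout.read_ee_pos())-p)[:2]@d*1000),np.round(f,2),round(readout.read_clock(),2))
    if st or f[0]>12.5: break
E
python3 run4.py
```

```text
(np.float64(0.4852134170014951), np.float64(-0.44214425424762266), np.float64(-0.6575856058321125)) [0.54561322 0.09724841 0.11234114]
(np.float64(-0.023331621542480342), np.float64(0.2915444748380682), np.float64(-0.45534409186893354))
1 False adv 0.11 [ 2.37 -0.18 -2.19] 25.37
2 False adv 0.25 [ 4.33  0.75 -0.91] 25.62
3 False adv 0.31 [ 6.6  -0.28  0.26] 25.87
4 False adv 0.39 [8.94 0.15 1.35] 26.12
5 False adv 0.48 [11.84 -0.2   2.03] 26.37
6 False adv 0.54 [12.8  -0.75  4.31] 26.62
```

Run:
```python
from push2 import *
f0=np.load("f0.npy");t=np.radians(-12.2);d=np.array([np.cos(t),np.sin(t)])
q=np.array([.54561322,.09724841,Z])
for k in(2.7,3.0):
    a=q.copy();a[:2]+=d*k*1e-3
    st=arm.movel(a,rate=.004,f_stop=3.5)
    v=[]
    for _ in range(4): arm.sleep(.1);v.append(F(-12.2,f0)[0])
    print(k,st,np.round(v,1),readout.read_clock())
    if st or np.mean(v)>14.5: break
a=np.array(readout.read_ee_pos());a[:2]-=d*.02;arm.movel(a,rate=.03)
a[2]=.20;arm.movel(a,rate=.15);a[:2]=[.30,.15];arm.movep([.25,.33,.23],[180,0,-130])
for n in("scene","top"):
    f=viewer.grab_frame(n); cv2.imwrite(f"pics/{n}4.png",f[:,:,::-1])
    crop("s",f,*((200,160,370,310) if n=="scene" else (225,65,415,215)),4,f"pics/{n}c4.png")
print(readout.read_clock(),F(-12,f0))
```

```text
2.7 False [14.7 14.2 14.6 15.6] 27.2667
30.3417 (np.float64(-0.0008418117289225091), np.float64(-0.013917212999454304), np.float64(-0.6488329473196845))
```

View pics/scenec4.png

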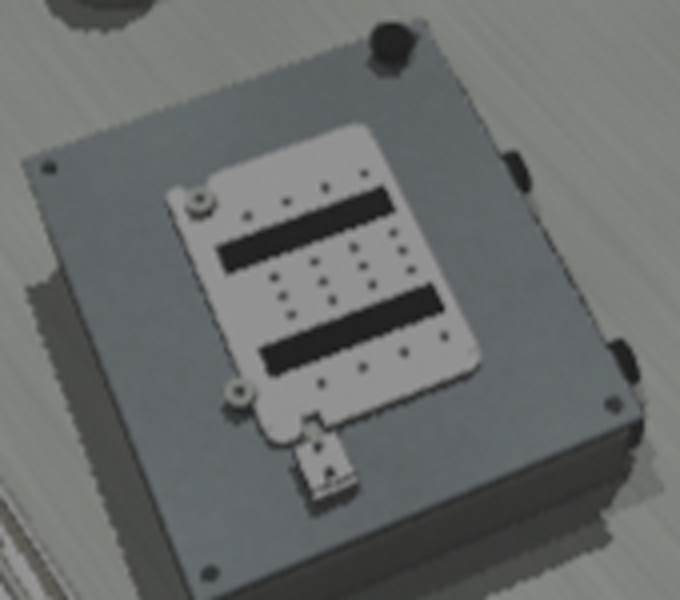

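View pics/topc4.png

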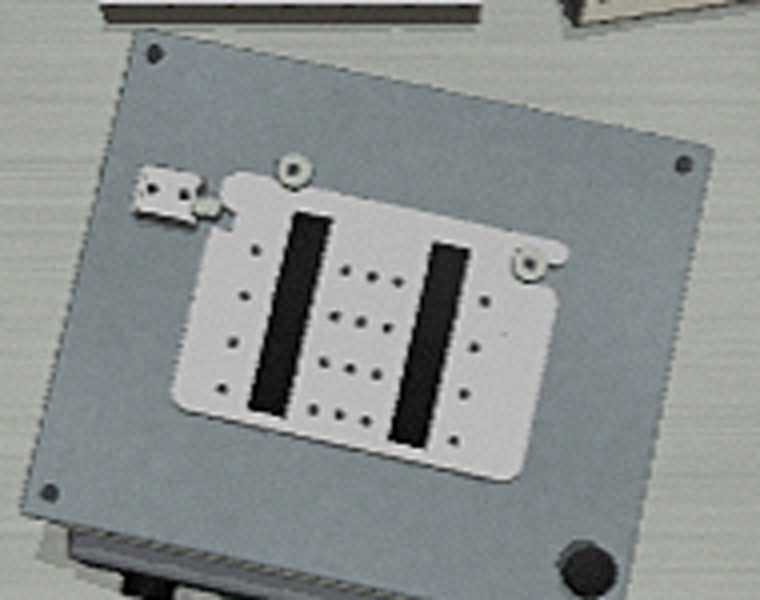

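View pics/top4.png

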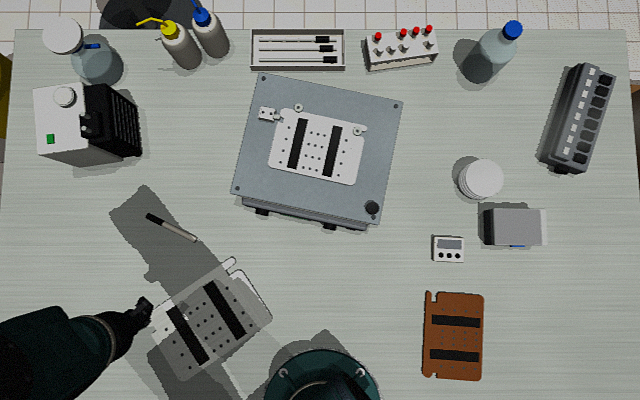

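The plate is home: its back edge lies under the stop peg's head (top crop (294,172)), and the bolt's nose is in the notch at (212,208), where it stood before the push. The knob, dishes, timer and marker are unmoved. I'll do a last numeric check and hand in.

Run:
```python
from h import *
for n,thr,box in(("top",170,(260,100,385,195)),("scene",130,(235,175,330,275))):
    img=cv2.imread(f"pics/{n}4.png")[:,:,::-1]
    c=plate_mask(n,img,box,thr);P=np.array([onz(n,p,.118)[:2] for p in c])
    piv,stp={"top":([.6416,-.0804],[.6943,.0502]),"scene":([.6414,-.0768],[.6953,.0535])}[n]
    th=np.radians(-12.2);q=P-piv;x=q[:,0]*np.cos(th)+q[:,1]*np.sin(th);y=-q[:,0]*np.sin(th)+q[:,1]*np.cos(th)
    m=(x>-.1)&(x<-.03)&(y<.0);b=(y>.04)&(y<.11)&(x>0);fit=np.polyfit(y[b],x[b],1)
    print(n,"right edge",(np.median(y[m])*1000).round(1),"back edge x at 0/140:",(np.polyval(fit,[0,.14])*1000).round(1))
k0,k1=[cv2.imread(f"pics/top{i}.png").astype(int) for i in(0,4)]
for nm,(x0,y0,x1,y1) in dict(knob=(360,197,384,218),dishes=(450,150,510,205),timer=(428,230,470,268),marker=(140,205,200,245)).items():
    print(nm,abs(k0-k1)[y0:y1,x0:x1].mean().round(1))
arm.sign_off();print(readout.read_clock())
```

```text
top right edge -18.9 back edge x at 0/140: [17.7 18.6]
scene right edge -19.6 back edge x at 0/140: [16.9 17.3]
knob 4.6
dishes 5.5
timer 5.3
marker 43.4
the job is handed in; nothing more can be done
the job is handed in; nothing more can be done
```

The plate is home against the stop peg with the catch in its notch, and I handed the job in at about 30 s of the 67 s allowed.

**What I did**
- **Hooking:** I pushed the plate along its own -y, still swung out at about 15.7° in world axes, until the slot's bottom met the peg. The push read 2–4 N, and a 5 N limit stopped it at the peg. Both cameras then showed the right edge 20–22 mm past the peg's axis, where 20 mm was expected.
- **Turning:** I pushed near the opposite corner and turned the plate on the peg, past the catch, where the force rose to about 5 N and then dropped.
- **Pressing:** I pressed the plate on the stop for about 0.4 s at 14.2–15.6 N, then backed off and cleared the arm. No reading passed 16 N, though I only read the force between steps.

**Last checks**
- **Plate:** The right edge is about 19–20 mm past the pivot peg. The back edge is straight to within 1 mm, measured at 17–18.6 mm where 20 mm is nominal. The mask runs about 1–2 mm small, as it did before I moved anything.
- **Catch:** I saw the bolt's nose back out in the notch in the pictures, but had no reading of the bolt's travel.
- **Bystanders:** The image difference was noise only for the knob, dishes and timer. The marker's area showed a large difference (43), which I put down to the arm's shadow falling across it. In the picture the marker is still at the same pixels, and nothing went near it.

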